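# Open the photometer's sample chamber

### The job

Open the sample chamber of the bench photometer so that its vial can be got at: press the release tab in front of the chamber lid gently with the fingertips and let it go, so that the lid springs up a little by itself, then push the lid with a fingertip all the way back to its stop. Nothing is to be gripped or lifted: leave the vial in the chamber and do not disturb the bottle, vials and dish standing about.

Things in the scene. Friction and masses are not known exactly. Their poses are not given: they have to be found in the camera images.
- photometer: Bench photometer, white plastic box 180 mm deep (x from -100 to 80 mm), 150 mm wide (y), fixed. Origin: on the table under it; z up, x from its front (tab) to its back (hinge), y to its left; turned up to 25 degrees. Left wing with display and dummy keys 60 mm high. Chamber column on the right, centred on y = -30 mm: 60 mm high under the lid, in front of x = -16 mm a 26 mm high step below the tab.
- tab_pad (a point): Point to press on the release tab: on top of its level, ribbed grey pad, 58 mm above the table at rest. The pad is 32 mm wide (y) and reaches 17 mm to the front of this point. Behind it stands a hook (22 mm wide, front face 32 mm behind this point, top 71.5 mm above the table) that holds the lid's front lip.
- release_tab (a joint): Angle of the release tab, rad: 0 at rest, grows as the pad is pressed straight down, stop at 0.42 (tab_pad 16 mm lower). The pad tips front down about a pivot 40 mm behind and 13 mm below tab_pad, so a flat fingertip bears with its rear edge. Sprung: pressed at tab_pad it takes about 2.5 N at rest, 3.7 N at 0.17 and 5.5 N at the stop, and springs back when let go. The lid is freed at about 0.17 (tab_pad 7 mm lower).
- chamber_lid (a joint): Angle of the chamber lid, rad: 0 shut (level, held by the tab's hook), about 1.0 once it has sprung up by itself after a press on the tab, 1.9 fully open at its stop (19 degrees beyond upright). In between a friction hinge holds it where it is left; about 0.06 N m turns it.
- lid_hinge (a point): Middle of the lid's hinge line, 66 mm above the table, at x = 55 mm, y = -30 mm in the instrument's frame. The line runs along the instrument's y; the lid's free edge faces the front and swings up and back.
- lid_edge (a point): Middle of the lid's free front edge (moves with it): tip of a 30 mm wide, 4 mm thick catch lip, 81 mm from the hinge. The lid is a grey plate 75 mm long from the hinge, 62 mm wide, 8 mm thick, its middle plane through the hinge line. This edge is 64 mm above the table when shut, about 133 mm when sprung up.
- vial_in_well: Capped glass vial, 25 mm across, 48 mm tall, standing in the chamber under the lid; its bottom (origin) is 10 mm above the table and its cap ends 2 mm below the chamber's top face. Stays there.
- bottle: Bystander: screw-cap reagent bottle, 40 mm across, 78 mm tall, to the left of the photometer; origin at its bottom centre.
- vial_a: Bystander: capped glass vial, 25 mm across, 48 mm tall, on the table to the right of the photometer; origin at its bottom centre.
- vial_b: Bystander: the same kind of vial, also on the table to the right of the photometer; origin at its bottom centre.
- petri: Bystander: closed petri dish, 90 mm across, 15 mm high, farther to the left; origin at its bottom centre.

How it is judged:
By the outcome, as a careful person would: the job done as asked, in the order asked, and still so for the second after the job is handed in, with the robot touching nothing.
It also fails if it takes over 38 s, if anything falls off the work surface, if the arm or the gripper's body presses on something with over 40 N, if the wrist force passes 120 N, or if a joint passes its speed limit or range.

### The arm

A 7-joint arm with a two-finger parallel gripper is mounted at the origin on a cart in front of the work surface, level with it; the furniture and walls round the work are solid. World frame = base frame: x ahead of the robot, y to its left, z up, the work surface at z = 0. Lengths are in m, angles in rad, forces in N, time in s.
With the tool pointing down it reaches from about 0.425 to 0.875 m from the base axis. Payload 4.7 kg.
Tool frame: the origin (TCP) lies between the finger pads; the fingertips stand 14 mm ahead of it and the grasp point (between the pads) lies 5 mm behind it; z points along the fingers, y is the line along which they close (so a half turn about z gives the same grasp; the last joint's range is limited). The gripper opens to 87 mm and grips with 3 to 60 N. Pads are 19 mm wide; open, the fingers measure 117 mm over their backs; the gripper's body (75 mm by 190 mm) begins 51 mm behind the grasp point.
Start: joints at [-1.169, 0.321, -0.07, 1.45, 0.023, 1.371, -0.057], TCP at [0.246, 0.602, 0.206] pointing down, gripper open.
Joint ranges: [-2.86, 2.86], [-0.3, 2.09], [-1.38, 1.24], [0.06, 2.45], [-1.56, 4.7], [0.09, 2.05], [-2.69, 2.69]. Speed limits (rad/s): [2.57, 2.57, 3.14, 3.14, 3.14, 3.14, 3.14].

### API

Orientations are given as a rotation vector (axis times angle).
In Python, from bench import ctrl gives the robot as it stands.
- The arm moves only by the tool step_arm, never from a script. Its argument "commands" is a list of rows, each an object with "travel": the shift along the tool's x, y, z in m, a list of three; "turn": the turn, a rotation vector about the tool's x, y, z in degrees, a list of three. A call has 1 to 5 rows; each row is the pose to reach, as a shift and turn from the pose commanded when the call began, along the tool's axes at that moment; what a row does not reach only later rows make up. A row lasts 1/10 s, in which the tool goes at most 50 mm and 8.59 degrees, less where a joint would pass 70% of its speed; a pose out of reach is approached as far as the arm can. A call with a gripper value outside its range is refused whole. "gripper" is the opening, from 0 (shut) to 1 (fully open), set as the call begins (left out, the last holds). The fingers move at their own pace and stop on an object; "force" is the grip in N (left out, the last holds). Time passes only in rows, so rows that repeat a pose let the fingers close. It gives the time, the measured TCP pose, the force, the opening and the grip force at its end, in the units of the state.
- ctrl.get_state(): the state, without advancing time (a new reading comes with each control period).
- ctrl.get_image(name): name is "scene" or "side" or "wrist"; returns the picture (480x640x3 uint8, red, green, blue); there is no depth.
- ctrl.camera_model(name): a dict with "fx", "fy", "cx", "cy" (pixels), "R" (3x3) and "t" (3): a world point X has camera coordinates R X + t; the wrist camera has in their place "T_tool_cam" (4x4, takes a point from camera to tool coordinates, whose origin is the TCP and whose axes are the flange's). Camera axes: x right, y down, z forward; pixel columns grow to the right and rows downward; lengths in m; the calibration is good to about 2 mm. The wrist camera is an equidistant fisheye: a pixel r from the principal point sees the ray r / f radians off the axis. A picture is of the moment at which its call begins: read the wrist's pose just before it. camera_model takes no time and is no camera call.
- ctrl.close_job(): hands the job in; it is judged then, once.
The state is a dict: "time": time; "joint_positions": joint angles; "qd": joint speeds; "joint_torque": joint torques, N m; "position": TCP position; "tool_rot": TCP orientation; "ft_force": force on the tool from outside, world axes, zero at the start; "torque": the same for the moment, N m; "grip_width": opening from 0.0 (shut) to 1.0 (fully open); "grip_force": force on a finger pad.
Only numpy, scipy, OpenCV 4.12 (cv2) and the standard library are available. Lean on these libraries where they do the work, as an engineer would, in place of code of your own. Each camera call takes 0.05 s, during which the arm holds its last target. There are 200 camera calls.

## Working session

There is one attempt and no reset: what is moved stays moved. The work goes in short steps, Python scripts to look and compute and a tool call to move; the robot and the scene stay as the last step left them, time stands still between calls to the robot, and variables do not carry over. Pictures are saved under pics/ and viewed, at most 10 in all, crops included, and the job is handed in when it is done.

Besides the shell and the picture viewer there is one more tool, called after "Request:" as name(argument=value, ...), one argument or row to a line, values as JSON. step_arm: Moves the arm, as the interface text tells. Its arguments: {"type":"object","properties":{"commands":{"type":"array"},"gripper":{"type":"number"},"force":{"type":"number"}},"required":["commands"]}

```bash
mkdir -p pics
python3 - <<'E'
from bench import ctrl
import cv2,numpy as np
s=ctrl.get_state();print(s['time'],s['position'],s['tool_rot'])
for n in ['scene','side','wrist']:
    im=ctrl.get_image(n);cv2.imwrite(f'pics/{n}0.png',im[:,:,::-1])
    m=ctrl.camera_model(n);print(n,{k:np.round(v,4).tolist() for k,v in m.items()})
E
```

```text
0.0 [0.2456092  0.60116579 0.20506499] [-6.05226765e-01 -3.08246288e+00  2.99171925e-03]
scene {'fx': 571.1736, 'fy': 571.1736, 'cx': 319.7978, 'cy': 236.0629, 'R': [[-0.7684, -0.6398, -0.0153], [-0.2722, 0.3484, -0.8969], [0.5792, -0.685, -0.4419]], 't': [0.5619, 0.1427, 0.9079]}
side {'fx': 451.7677, 'fy': 451.7677, 'cx': 316.637, 'cy': 234.4999, 'R': [[0.8804, -0.4738, 0.0199], [-0.1983, -0.406, -0.8921], [0.4308, 0.7815, -0.4514]], 't': [-0.3908, 0.2511, 0.4935]}
wrist {'fx': 371.6483, 'fy': 371.6483, 'cx': 312.9707, 'cy': 243.4455, 'T_tool_cam': [[0.0002, -0.9534, -0.3018, 0.0827], [1.0, 0.0001, 0.0003, 0.0016], [-0.0002, -0.3018, 0.9534, -0.1776], [0.0, 0.0, 0.0, 1.0]]}
```

View pics/scene0.png

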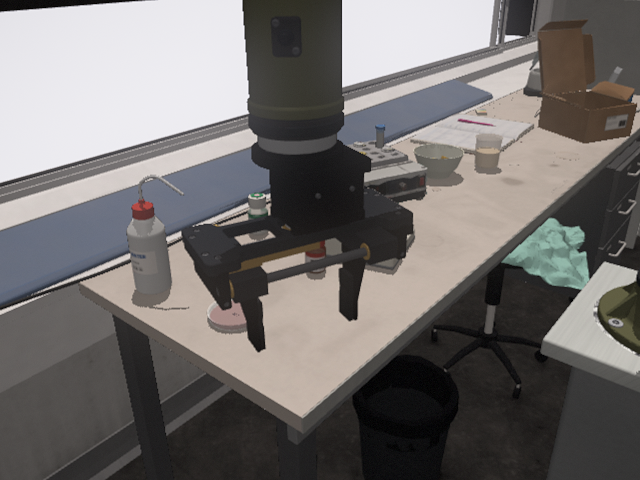

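View pics/side0.png

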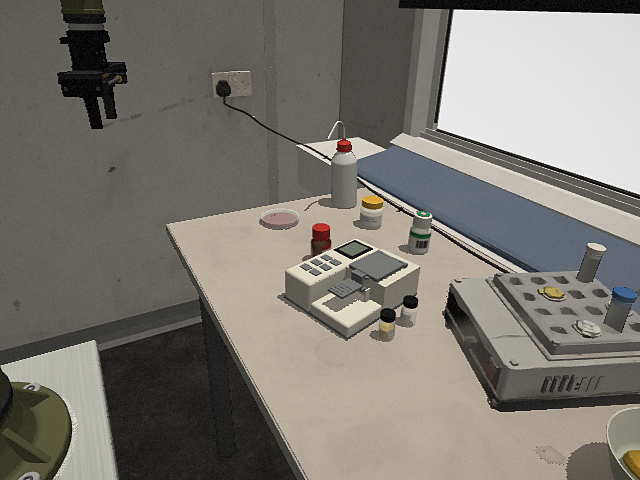

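The side view shows the photometer at about (350,285), with the pad near (346,289), the lid near (380,264) and the vials at (388,325) and (409,311). I'll enlarge it.

Run:
```python
import cv2
a=cv2.imread('pics/side0.png')[230:345,275:435]
cv2.imwrite('pics/crop.png',cv2.resize(a,None,fx=5,fy=5,interpolation=cv2.INTER_CUBIC))
```

```text
(no output)
```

View pics/crop.png

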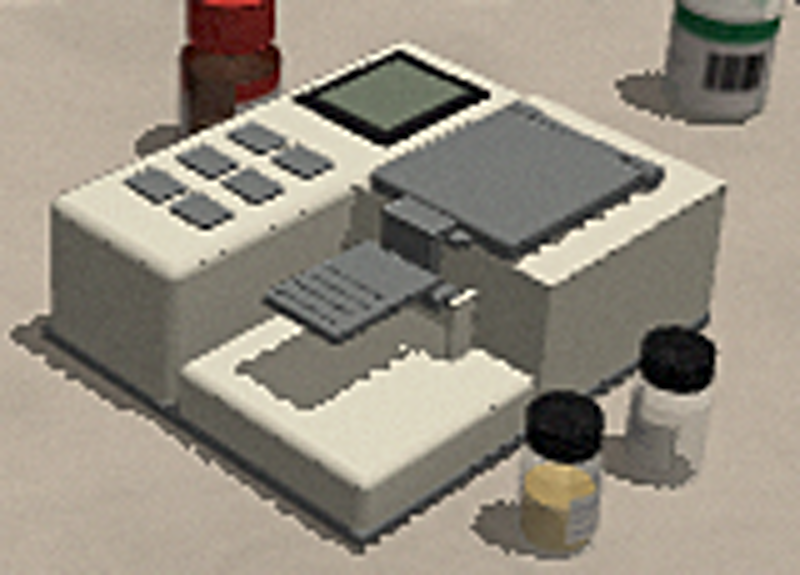

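View pics/wrist0.png

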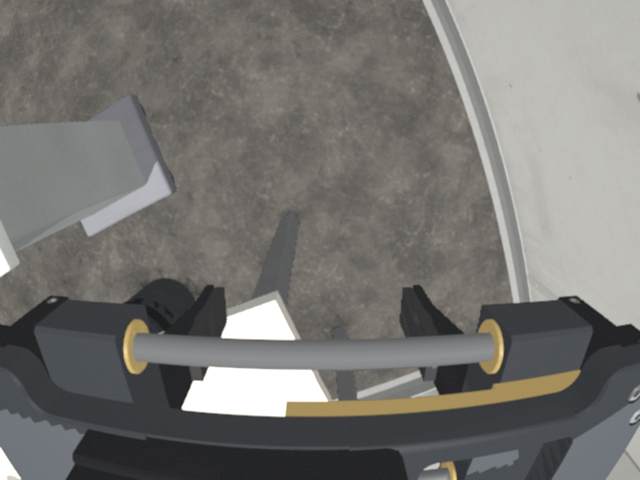

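The crop (5x, offset (275,230)) shows the base front-right corner at (360,548), front-left at (45,332) and back-right at (712,322). The pad front edge runs from (265,298) to (335,338), and the lid front edge from (372,178) to (515,248). The wrist view shows only floor so far.

```bash
cat > h.py <<'E'
import numpy as np,cv2
from bench import ctrl
from scipy.spatial.transform import Rotation as Ro
def ray(n,uv,z):
    m=ctrl.camera_model(n);R=np.array(m['R']);t=np.array(m['t'])
    d=R.T@[(uv[0]-m['cx'])/m['fx'],(uv[1]-m['cy'])/m['fy'],1];c=-R.T@t
    return c+d*(z-c[2])/d[2]
E
python3 - <<'E'
from h import *
from scipy.optimize import least_squares
P=[((-100,-75,0),(360,548)),((-100,75,0),(45,332)),((80,-75,0),(712,322)),((-100,75,60),(52,200)),((80,-75,60),(725,187)),((-16,-75,60),(548,285)),((-20,-61,70),(515,246)),((-20,1,70),(373,176))]
W=np.array([ray('side',(274.6+c[0]/5,229.6+c[1]/5),p[2]/1e3)[:2] for p,c in P]);L=np.array([p[:2] for p,_ in P])/1e3
f=lambda q:(np.array([[np.cos(q[2]),-np.sin(q[2])],[np.sin(q[2]),np.cos(q[2])]])@L.T).T+q[:2]-W
s=least_squares(lambda q:f(q).ravel(),[.7,0,0],loss='soft_l1',f_scale=.003);q=s.x
print('origin,yaw deg',q[:2],np.degrees(q[2]));print((f(q)*1e3).round(1).tolist())
for c,z,n in [((265,296),.058,'padFL'),((335,336),.058,'padFR'),((388,528),.048,''),]:
    w=ray('side',(274.6+c[0]/5,229.6+c[1]/5),z)[:2]
    d=w-q[:2];C,S=np.cos(q[2]),np.sin(q[2]);print(n,w,'local',C*d[0]+S*d[1],-S*d[0]+C*d[1])
for c in [(565,405),(680,340)]:print('vial',ray('side',(274.6+c[0]/5,229.6+c[1]/5),.048))
s=ctrl.get_state();print(Ro.from_rotvec(s['tool_rot']).as_matrix().round(3))
E
```

```text
origin,yaw deg [0.56464741 0.08181061] 14.904758890639362
[[-0.7, -1.4], [-1.2, -4.7], [-3.4, -2.7], [0.2, 5.7], [3.5, 1.4], [1.1, -0.9], [-0.4, 0.6], [1.0, 3.4]]
padFL [0.48555817 0.04347452] local -0.08628879572346923 -0.016703480884660424
padFR [0.49394194 0.01478143] local -0.0855673414269549 -0.04658759654678112
 [ 0.46696761 -0.05922092] local -0.13066847825795294 -0.11116196673108052
vial [ 0.54509097 -0.03510424  0.048     ]
vial [ 0.59799006 -0.02370405  0.048     ]
[[-0.926  0.378 -0.   ]
 [ 0.378  0.926 -0.001]
 [-0.    -0.002 -1.   ]]
```

Request:
step_arm(
  commands=[
    {"travel": [-0.032,-0.031,0],"turn": [0,0,-7.4]},
    {"travel": [-0.064,-0.062,0],"turn": [0,0,-14.8]},
    {"travel": [-0.096,-0.093,0],"turn": [0,0,-22.2]},
    {"travel": [-0.128,-0.124,0],"turn": [0,0,-29.6]},
    {"travel": [-0.16,-0.155,0],"turn": [0,0,-37.1]},
  ],
  gripper=0,
  force=10,
)

```text
time: 0.65
position: [0.3358, 0.3959, 0.2059]
tool_rot: [0.415, -3.114, 0.0]
ft_force: [1.2, -0.8, 0.8]
grip_width: 0.633
grip_force: 0.0
```

```bash
cat >> h.py <<'E'
O=np.array([.5646,.0818]);YAW=np.radians(14.9)
def goto(lx,ly,z):
    "travel in tool axes and turn to reach tool-down at local lx,ly, world z"
    s=ctrl.get_state();R=Ro.from_rotvec(s['tool_rot']);c,si=np.cos(YAW),np.sin(YAW)
    T=np.array([O[0]+c*lx-si*ly,O[1]+si*lx+c*ly,z]);D=Ro.from_matrix(np.array([[-c,si,0],[-si,-c,0],[0,0,-1]]).T*0+np.column_stack([[-c,-si,0],[-si,c,0],[0,0,-1]]))
    print('t',s['time'],'pos',s['position'].round(4),'travel',R.inv().apply(T-s['position']).round(4),'turn',np.degrees((R.inv()*D).as_rotvec()).round(1),'F',np.round(s['ft_force'],1),'g',s['grip_width'])
E
python3 -c "
from h import *
goto(-.078,-.0305,.15)"
```

```text
t 0.65 pos [0.3358 0.3959 0.2059] travel [-0.0604 -0.3931  0.056 ] turn [-0.  -0.   0.3] F [ 1.2 -0.8  0.8] g 0.6332017558456634
```

Request:
step_arm(
  commands=[
    {"travel": [-0.006,-0.042,0]},
    {"travel": [-0.012,-0.084,0]},
    {"travel": [-0.018,-0.126,0]},
    {"travel": [-0.025,-0.168,0]},
    {"travel": [-0.031,-0.21,0]},
  ],
)

```text
$.commands[0]: bad value
```

Request:
step_arm(
  commands=[
    {"travel": [-0.006,-0.04,0.005]},
    {"travel": [-0.012,-0.08,0.02]},
    {"travel": [-0.018,-0.11,0.03]},
    {"travel": [-0.024,-0.145,0.035]},
    {"travel": [-0.024,-0.145,0.035]},
  ],
)

```text
$.commands[0]: bad value
```

```bash
python3 -c "
from h import *
goto(-.078,-.0305,.15)
for n in ['wrist','side']: cv2.imwrite('pics/%s1.png'%n,ctrl.get_image(n)[:,:,::-1])
"
```

```text
t 0.65 pos [0.3358 0.3959 0.2059] travel [-0.0604 -0.3931  0.056 ] turn [-0.  -0.   0.3] F [ 1.2 -0.8  0.8] g 0.6332017558456634
```

View pics/wrist1.png

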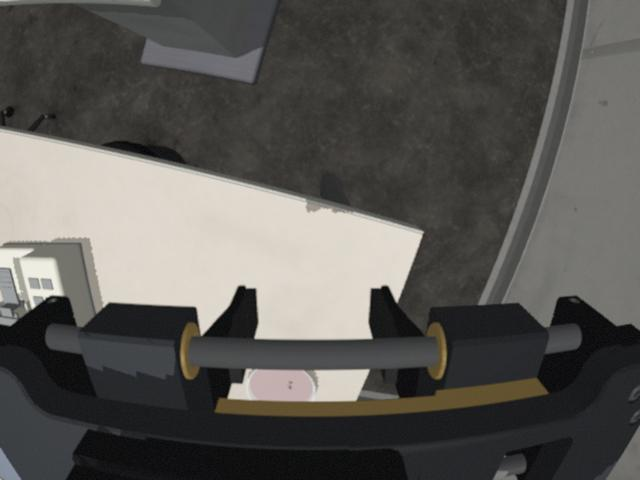

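The turn is required in every row. The image shows the arm still to the left, with the fingers closing and the photometer at the left edge (40,280).

Request:
step_arm(
  commands=[
    {"travel": [-0.006,-0.042,0],"turn": [0,0,0]},
    {"travel": [-0.012,-0.084,0],"turn": [0,0,0]},
    {"travel": [-0.018,-0.126,0],"turn": [0,0,0]},
    {"travel": [-0.025,-0.168,0],"turn": [0,0,0]},
    {"travel": [-0.031,-0.21,0],"turn": [0,0,0]},
  ],
)

```text
time: 1.25
position: [0.4196, 0.2015, 0.2062]
tool_rot: [-0.406, 3.115, 0.0]
ft_force: [0.5, 0.3, -0.3]
grip_width: 0.085
grip_force: 0.0
```

Request:
step_arm(
  commands=[
    {"travel": [-0.006,-0.04,0.005],"turn": [0,0,0]},
    {"travel": [-0.012,-0.08,0.02],"turn": [0,0,0]},
    {"travel": [-0.018,-0.11,0.03],"turn": [0,0,0]},
    {"travel": [-0.024,-0.145,0.035],"turn": [0,0,0]},
    {"travel": [-0.024,-0.145,0.035],"turn": [0,0,0]},
  ],
)

```text
time: 1.75
position: [0.4806, 0.0636, 0.1704]
tool_rot: [0.394, -3.116, 0.004]
ft_force: [0.1, -0.1, 0.2]
grip_width: 0.006
grip_force: 0.0
```

```bash
python3 -c "
from h import *
goto(-.078,-.0305,.15)
for n in ['wrist','side']: cv2.imwrite('pics/%s1.png'%n,ctrl.get_image(n)[:,:,::-1])
"
```

```text
t 1.75 pos [0.4806 0.0636 0.1704] travel [-0.0082 -0.0344  0.0204] turn [-0.1 -0.1 -0.5] F [ 0.1 -0.1  0.2] g 0.0059705896303423635
```

View pics/wrist1.png

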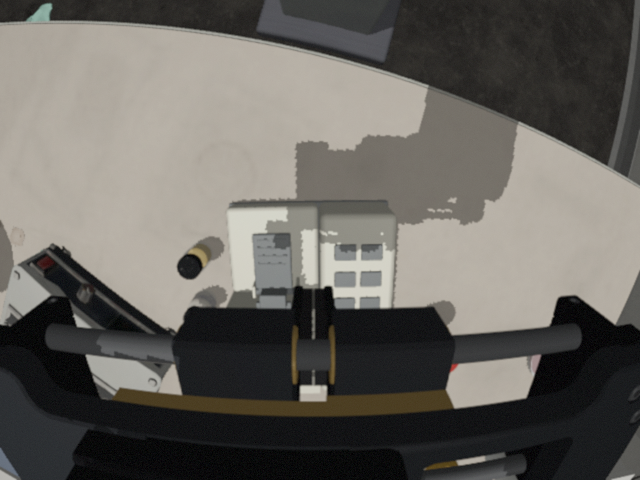

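The wrist view shows the pad's front corners at about (254,235) and (291,234), the hook at (273,297), and a vial at (190,264). I'll cross-check the pad position against this.

```bash
cat >> h.py <<'E'
def wray(uv,z,s):
    m=ctrl.camera_model('wrist');p=np.array([uv[0]-m['cx'],uv[1]-m['cy']]);r=np.hypot(*p);th=r/m['fx']
    T=np.array(m['T_tool_cam']);R=Ro.from_rotvec(s['tool_rot']).as_matrix()
    d=R@T[:3,:3]@np.r_[np.sin(th)*p/r,np.cos(th)];c=s['position']+R@T[:3,3]
    w=(c+d*(z-c[2])/d[2])[:2];e=w-O;return w,(np.cos(YAW)*e[0]+np.sin(YAW)*e[1],-np.sin(YAW)*e[0]+np.cos(YAW)*e[1])
E
python3 -c "
from h import *
s=ctrl.get_state()
for uv,z in [((254,235),.058),((291,234),.058),((229,204),.026),((396,204),.06)]: print(wray(uv,z,s))
goto(-.078,-.0305,.10)"
```

```text
(array([0.49430055, 0.02351894]), (np.float64(-0.08292167456873961), np.float64(-0.03824512816800149)))
(array([0.48575602, 0.05282206]), (np.float64(-0.08364411788420124), np.float64(-0.007730212784474749)))
(array([ 0.48205197, -0.00767276]), (np.float64(-0.10277882688419973), np.float64(-0.06523853254523453)))
(array([0.43924069, 0.128063  ]), (np.float64(-0.10924850522314665), np.float64(0.07694144738287637)))
t 1.85 pos [0.4796 0.0687 0.1709] travel [-0.0077 -0.0397  0.0709] turn [ 0.  -0.  -0.1] F [-0.5  1.  -0.4] g 0.0066334938976924575
```

Request:
step_arm(
  commands=[
    {"travel": [-0.009,-0.04,0.01],"turn": [0,0,0]},
    {"travel": [-0.009,-0.04,0.05],"turn": [0,0,0]},
    {"travel": [-0.009,-0.04,0.08],"turn": [0,0,0]},
    {"travel": [-0.009,-0.04,0.086],"turn": [0,0,0]},
    {"travel": [-0.009,-0.04,0.086],"turn": [0,0,0]},
  ],
)

```text
time: 2.35
position: [0.4979, 0.0338, 0.0847]
tool_rot: [0.41, -3.113, -0.0]
ft_force: [-0.5, -0.6, 0.5]
grip_width: 0.006
grip_force: 0.0
```

```bash
python3 -c "
from h import *
im=ctrl.get_image('side');cv2.imwrite('pics/side2.png',cv2.resize(im[200:345,255:435,::-1],None,fx=4,fy=4,interpolation=cv2.INTER_CUBIC))
goto(-.077,-.0305,.085)"
```

```text
t 2.4 pos [0.499  0.0337 0.086 ] travel [ 0.0013 -0.0009  0.001 ] turn [0.  0.  0.1] F [ 0.6 -0.2 -0.5] g 0.008778220797637449
```

View pics/side2.png

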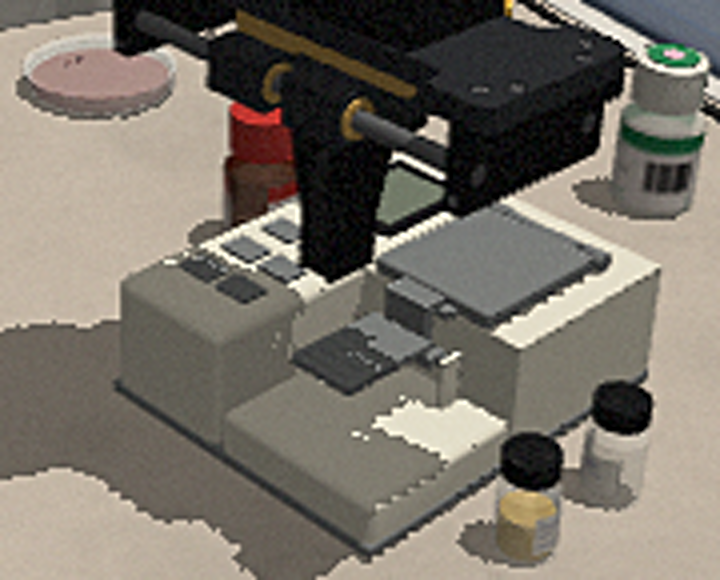

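The fingertip bottom appears at crop (338,278), higher than I expected over the pad at (355,350). I'll check the projection and take a fresh image.

```bash
python3 -c "
from h import *
s=ctrl.get_state()
m=ctrl.camera_model('side')
def pr(X):
    c=np.array(m['R'])@X+m['t'];return ((m['fx']*c[0]/c[2]+m['cx']-255)*4,(m['fy']*c[1]/c[2]+m['cy']-200)*4)
im=ctrl.get_image('side');a=cv2.resize(im[200:345,255:435,::-1],None,fx=4,fy=4,interpolation=cv2.INTER_CUBIC)
cv2.imwrite('pics/side3.png',a)
p=s['position'];print(p,[np.round(pr(p-[0,0,d])) for d in (-.03,0,.014)])
g=cv2.cvtColor(a,cv2.COLOR_BGR2GRAY);print(g[180:380:8,345])
goto(-.077,-.0305,.085)"
```

```text
[0.49903934 0.03371456 0.08600639] [array([339., 230.]), array([336., 298.]), array([334., 329.])]
[ 11  16   8  17   3   8  15  14   0   7  10   0 187 125 126 123 123 123
 120  63  67  65  70  64  72]
t 2.45 pos [0.4997 0.0336 0.0867] travel [ 0.0019 -0.0006  0.0017] turn [0.  0.1 0.1] F [0.8 0.1 0.2] g 0.0051545403321929546
```

```bash
python3 -c "
from h import *
def pr(n,X):
    m=ctrl.camera_model(n)
    c=np.array(m['R'])@X+m['t'];return np.round([m['fx']*c[0]/c[2]+m['cx'],m['fy']*c[1]/c[2]+m['cy']],1)
p=np.array([.2456,.6012,.2051]);y=np.array([.378,.926,0])
for d in (-.03,-.01,0.,.014):
  for k in (-.0435,-.0585,.0435,.0585): print(d,k,pr('side',p+y*k-[0,0,d]),pr('scene',p+y*k-[0,0,d]))
cv2.imwrite('pics/c0.png',np.hstack([cv2.resize(cv2.imread('pics/side0.png')[50:140,45:145],None,fx=4,fy=4),cv2.resize(cv2.imread('pics/scene0.png')[270:360,220:320],None,fx=4,fy=4)]))
im=ctrl.get_image('scene');cv2.imwrite('pics/scene4.png',im[:,:,::-1])
s=ctrl.get_state();print(s['position'],pr('scene',s['position']-[0,0,.014]))
"
```

```text
-0.03 -0.0435 [ 96.6 121.2] [343.9 303.1]
-0.03 -0.0585 [ 94.2 122.9] [357.2 299. ]
-0.03 0.0435 [109.4 112.2] [260.6 329. ]
-0.03 0.0585 [111.4 110.8] [245.1 333.8]
-0.01 -0.0435 [ 98.6 130.9] [343.8 320.3]
-0.01 -0.0585 [ 96.2 132.8] [356.9 316.1]
-0.01 0.0435 [111.1 121.3] [262.  346.9]
-0.01 0.0585 [113.1 119.8] [246.7 351.9]
0.0 -0.0435 [ 99.5 135.7] [343.8 328.7]
0.0 -0.0585 [ 97.2 137.6] [356.8 324.4]
0.0 0.0435 [111.9 125.8] [262.6 355.7]
0.0 0.0585 [113.9 124.2] [247.5 360.7]
0.014 -0.0435 [100.9 142.4] [343.8 340.3]
0.014 -0.0585 [ 98.5 144.3] [356.6 335.9]
0.014 0.0435 [113.1 132. ] [263.5 367.7]
0.014 0.0585 [115.  130.3] [248.6 372.8]
[0.50003713 0.03341179 0.08700901] [397.4 212.4]
```

View pics/c0.png

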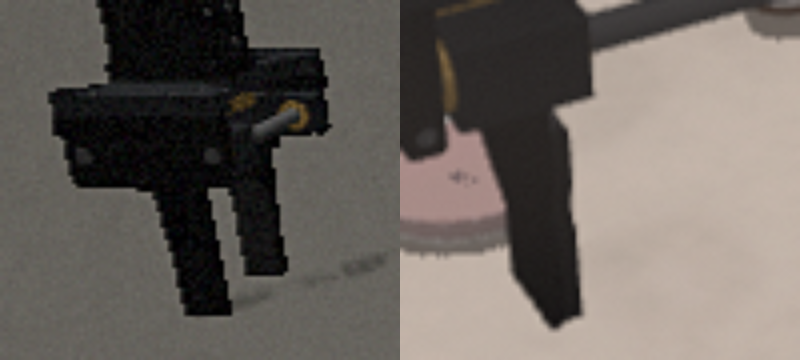

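The tip bottoms sit at side (97,129) and (112,118) and at scene (257,343). That is about 20 mm higher than the stated TCP height implies, so I'll solve for the pose offset from both fixed views and the wrist view.

```bash
python3 -c "
from h import *
from scipy.optimize import least_squares
def pr(n,X):
    m=ctrl.camera_model(n)
    c=np.array(m['R'])@X+m['t'];return np.array([m['fx']*c[0]/c[2]+m['cx'],m['fy']*c[1]/c[2]+m['cy']])
p=np.array([.2456,.6012,.2051-.014]);y=np.array([.378,.926,0])
D=[('side',-.051,(97.4,128.7)),('side',.051,(111.7,118.4)),('scene',.051,(256.6,343))]
f=lambda b:np.concatenate([pr(n,p+b+y*k)-uv for n,k,uv in D])
r=least_squares(f,[0,0,0]);print('tips offset',r.x.round(4),r.fun.round(1))
P=[((-.100,-.075,.026),(229,204)),((-.1,.075,.06),(396,204)),((-.085,-.046,.058),(254,235)),((-.085,-.015,.058),(291,234))]
s0=ctrl.get_state();rot=Ro.from_rotvec([.394,-3.116,.004]).as_rotvec()
def g(b):
    s=dict(position=np.array([.4806,.0636,.1704])+b,tool_rot=rot)
    return np.concatenate([np.array(wray(uv,q[2],s)[1])-q[:2] for q,uv in P])
r=least_squares(g,[0,0,0]);print('wrist offset',r.x.round(4),(r.fun*1e3).round(1))
"
```

```text
tips offset [-0.0001 -0.003   0.0297] [-0.5  0.7  0.  -0.2 -0.2 -0.2]
wrist offset [ 0.0003 -0.0005  0.0104] [-1.4  1.3 -7.1 -1.8  4.5 -0.1  3.9  0.5]
```

Laterals agree. The tip height is uncertain by up to 30 mm, so I'll descend in small steps on force.

Request:
step_arm(
  commands=[
    {"travel": [0.002,-0.0005,0.004],"turn": [0,0,0]},
    {"travel": [0.002,-0.0005,0.007],"turn": [0,0,0]},
    {"travel": [0.002,-0.0005,0.01],"turn": [0,0,0]},
    {"travel": [0.002,-0.0005,0.012],"turn": [0,0,0]},
    {"travel": [0.002,-0.0005,0.013],"turn": [0,0,0]},
  ],
)

```text
time: 3.0
position: [0.4967, 0.0314, 0.0719]
tool_rot: [0.407, -3.115, -0.0]
ft_force: [-1.2, 0.5, 0.8]
grip_width: 0.007
grip_force: 0.0
```

Request:
step_arm(
  commands=[
    {"travel": [0,0,0.001],"turn": [0,0,0]},
    {"travel": [0,0,0.002],"turn": [0,0,0]},
    {"travel": [0,0,0.003],"turn": [0,0,0]},
    {"travel": [0,0,0.003],"turn": [0,0,0]},
  ],
)

```text
time: 3.4
position: [0.4968, 0.0314, 0.069]
tool_rot: [0.407, -3.115, 0.0]
ft_force: [-0.2, 0.2, -0.4]
grip_width: 0.011
grip_force: 0.0
```

Request:
step_arm(
  commands=[
    {"travel": [0,0,0.001],"turn": [0,0,0]},
    {"travel": [0,0,0.002],"turn": [0,0,0]},
    {"travel": [0,0,0.003],"turn": [0,0,0]},
    {"travel": [0,0,0.003],"turn": [0,0,0]},
  ],
)

```text
time: 3.8
position: [0.4967, 0.0315, 0.066]
tool_rot: [0.407, -3.115, -0.0]
ft_force: [-1.0, 0.2, -1.1]
grip_width: 0.007
grip_force: 0.0
```

Request:
step_arm(
  commands=[
    {"travel": [-0.001,0.001,0.004],"turn": [0,0,0]},
    {"travel": [-0.001,0.001,0.008],"turn": [0,0,0]},
    {"travel": [-0.001,0.001,0.012],"turn": [0,0,0]},
    {"travel": [-0.001,0.001,0.014],"turn": [0,0,0]},
    {"travel": [-0.001,0.001,0.015],"turn": [0,0,0]},
  ],
)

```text
time: 4.3
position: [0.4973, 0.0326, 0.0507]
tool_rot: [0.407, -3.115, 0.0]
ft_force: [-0.5, -0.0, -0.4]
grip_width: 0.004
grip_force: 0.0
```

Request:
step_arm(
  commands=[
    {"travel": [0,0,0.001],"turn": [0,0,0]},
    {"travel": [0,0,0.002],"turn": [0,0,0]},
    {"travel": [0,0,0.003],"turn": [0,0,0]},
    {"travel": [0,0,0.003],"turn": [0,0,0]},
  ],
)

```text
time: 4.7
position: [0.4975, 0.0327, 0.0481]
tool_rot: [-0.407, 3.115, 0.0]
ft_force: [-0.6, 0.4, -0.5]
grip_width: 0.008
grip_force: 0.0
```

Request:
step_arm(
  commands=[
    {"travel": [0,0,0.001],"turn": [0,0,0]},
    {"travel": [0,0,0.002],"turn": [0,0,0]},
    {"travel": [0,0,0.003],"turn": [0,0,0]},
    {"travel": [0,0,0.003],"turn": [0,0,0]},
  ],
)

```text
time: 5.1
position: [0.4974, 0.0326, 0.045]
tool_rot: [0.407, -3.115, 0.0]
ft_force: [0.3, -0.2, -0.4]
grip_width: 0.004
grip_force: 0.0
```

Request:
step_arm(
  commands=[
    {"travel": [0,0,0.001],"turn": [0,0,0]},
    {"travel": [0,0,0.002],"turn": [0,0,0]},
    {"travel": [0,0,0.003],"turn": [0,0,0]},
    {"travel": [0,0,0.003],"turn": [0,0,0]},
  ],
)

```text
time: 5.5
position: [0.4976, 0.0327, 0.0422]
tool_rot: [-0.407, 3.115, 0.0]
ft_force: [0.7, 0.0, 0.6]
grip_width: 0.002
grip_force: 0.0
```

Request:
step_arm(
  commands=[
    {"travel": [0,0,0.001],"turn": [0,0,0]},
    {"travel": [0,0,0.002],"turn": [0,0,0]},
    {"travel": [0,0,0.003],"turn": [0,0,0]},
    {"travel": [0,0,0.003],"turn": [0,0,0]},
  ],
)

```text
time: 5.9
position: [0.4971, 0.0325, 0.039]
tool_rot: [0.407, -3.114, -0.0]
ft_force: [-2.1, -0.3, 3.2]
grip_width: 0.012
grip_force: 1.8
```

Contact came near z=0.041, which confirms the offset. Now I'll press about 9 mm.

Request:
step_arm(
  commands=[
    {"travel": [0,0,0.001],"turn": [0,0,0]},
    {"travel": [0,0,0.002],"turn": [0,0,0]},
    {"travel": [0,0,0.003],"turn": [0,0,0]},
    {"travel": [0,0,0.004],"turn": [0,0,0]},
  ],
)

```text
time: 6.3
position: [0.4969, 0.0325, 0.0349]
tool_rot: [0.407, -3.114, 0.0]
ft_force: [-4.4, -1.4, 4.2]
grip_width: 0.007
grip_force: 2.6
```

Request:
step_arm(
  commands=[
    {"travel": [0,0,0.001],"turn": [0,0,0]},
    {"travel": [0,0,0.002],"turn": [0,0,0]},
    {"travel": [0,0,0.003],"turn": [0,0,0]},
    {"travel": [0,0,0.003],"turn": [0,0,0]},
  ],
)

```text
time: 6.7
position: [0.4967, 0.0324, 0.0317]
tool_rot: [0.406, -3.113, 0.0]
ft_force: [-5.5, -1.1, 5.1]
grip_width: 0.002
grip_force: 2.9
```

```bash
python3 -c "
from h import *
a=cv2.imread('pics/side0.png').astype(int);b=ctrl.get_image('side')[:,:,::-1].astype(int)
cv2.imwrite('pics/side5.png',b)
print(ctrl.get_state()['ft_force'])
# lid region brightness before/after
for y in range(240,285,6): print(a[y,355:415:6].mean(-1).astype(int),b[y,355:415:6].mean(-1).astype(int))"
```

```text
[-5.58386654 -2.05696316  5.03721273]
[ 46 165 163 168 172 174 170 174 169  71] [ 12  12  15  28  36 142 201 179 178  71]
[107 115   0 207 171 171 170 177  94  81] [27 21 45 47 41 47 47 41 34 82]
[111  22 238 166  95 220 171 170 182  88] [20 41 45 39 40 49 41 43 23 94]
[237 156 119 119 117 116 116 222 182 171] [ 66  45  50  40  47  53  17  28   0 179]
[117 116 120 116 122 123 118 117  96 215] [  0  16  16  43  21  31   1  52  71 220]
[129 105 118 124 116 121 115  50 209 213] [ 52 127  11  23   3  12  11   6 219 217]
[ 47 145 114 121 123  56 225 208 171 110] [127  35  11   9   4   4 102 217 178 119]
[130  66  87  91 223 211 221 115 108 115] [ 49  86  11   8   0 219 225 111 119 116][ WARN:0@0.521] global loadsave.cpp:1063 imwrite_ Unsupported depth image for selected encoder is fallbacked to CV_8U.
```

The lid region has gone dark, so the underside is showing and the lid has sprung up. Now I'll let the tab go and rise straight up.

Request:
step_arm(
  commands=[
    {"travel": [0,0,-0.004],"turn": [0,0,0]},
    {"travel": [0,0,-0.009],"turn": [0,0,0]},
    {"travel": [0,0,-0.02],"turn": [0,0,0]},
    {"travel": [0,0,-0.045],"turn": [0,0,0]},
    {"travel": [0,0,-0.072],"turn": [0,0,0]},
  ],
)

```text
time: 7.25
position: [0.498, 0.0329, 0.1053]
tool_rot: [-0.407, 3.114, -0.0]
ft_force: [0.1, 0.4, -0.1]
grip_width: 0.001
grip_force: 0.0
```

Request:
step_arm(
  commands=[
    {"travel": [0,0,0],"turn": [0,0,0]},
    {"travel": [0,0,0],"turn": [0,0,0]},
    {"travel": [0,0,0],"turn": [0,0,0]},
  ],
)

```text
time: 7.55
position: [0.4973, 0.0328, 0.1038]
tool_rot: [0.407, -3.115, -0.0]
ft_force: [0.3, 0.4, -1.1]
grip_width: 0.005
grip_force: 0.0
```

```bash
python3 -c "
from h import *
im=ctrl.get_image('side')[:,:,::-1];cv2.imwrite('pics/side6.png',cv2.resize(im[170:345,255:435],None,fx=3.4,fy=3.4,interpolation=cv2.INTER_CUBIC))
goto(.0,-.0305,.104)"
```

```text
t 7.6 pos [0.4971 0.0327 0.1035] travel [-0.0779 -0.0004 -0.0006] turn [ 0.  -0.1 -0. ] F [ 0.2 -0.9 -0.1] g 0.0010290166515597742
```

View pics/side6.png

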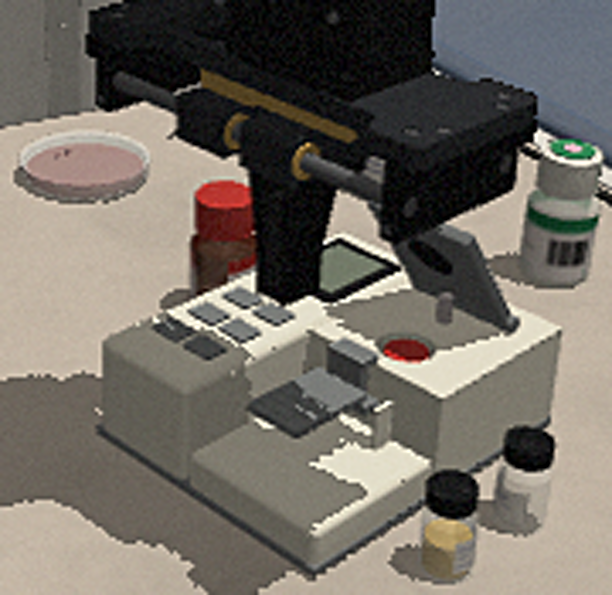

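The lid is sprung up (edge near (440,230)), the tab is back at rest and the red-capped vial is visible at (407,350). The closed tips are at (290,300), ahead of the lid. Now I'll push back along tool -x.

Request:
step_arm(
  commands=[
    {"travel": [-0.03,0,-0.003],"turn": [0,0,0]},
    {"travel": [-0.055,0,-0.003],"turn": [0,0,0]},
    {"travel": [-0.065,0,-0.003],"turn": [0,0,0]},
    {"travel": [-0.07,0,-0.003],"turn": [0,0,0]},
    {"travel": [-0.075,0,-0.003],"turn": [0,0,0]},
  ],
)

```text
time: 8.1
position: [0.5686, 0.0514, 0.1063]
tool_rot: [0.406, -3.112, 0.001]
ft_force: [-2.2, -1.3, 2.5]
grip_width: 0.008
grip_force: 1.1
```

Request:
step_arm(
  commands=[
    {"travel": [-0.004,0,0],"turn": [0,0,0]},
    {"travel": [-0.008,0,0],"turn": [0,0,0]},
    {"travel": [-0.012,0,0],"turn": [0,0,0]},
    {"travel": [-0.016,0,0],"turn": [0,0,0]},
    {"travel": [-0.02,0,0],"turn": [0,0,0]},
  ],
)

```text
time: 8.6
position: [0.5897, 0.0572, 0.1073]
tool_rot: [-0.407, 3.115, 0.0]
ft_force: [-1.1, 0.0, 1.5]
grip_width: 0.011
grip_force: 0.5
```

Request:
step_arm(
  commands=[
    {"travel": [-0.004,0,0],"turn": [0,0,0]},
    {"travel": [-0.008,0,0],"turn": [0,0,0]},
    {"travel": [-0.012,0,0],"turn": [0,0,0]},
    {"travel": [-0.016,0,0],"turn": [0,0,0]},
    {"travel": [-0.02,0,0],"turn": [0,0,0]},
  ],
)

```text
time: 9.1
position: [0.6091, 0.0624, 0.1072]
tool_rot: [-0.407, 3.115, 0.0]
ft_force: [-0.6, 0.1, 0.7]
grip_width: 0.009
grip_force: 0.4
```

```bash
python3 -c "
from h import *
goto(.06,-.0305,.106)"
```

```text
t 9.1 pos [0.6091 0.0624 0.1072] travel [-0.022  -0.0003  0.0012] turn [ 0.  0. -0.] F [-0.6  0.1  0.7] g 0.009297996327455593
```

Request:
step_arm(
  commands=[
    {"travel": [-0.004,0,0],"turn": [0,0,0]},
    {"travel": [-0.008,0,0],"turn": [0,0,0]},
    {"travel": [-0.012,0,0],"turn": [0,0,0]},
    {"travel": [-0.015,0,0],"turn": [0,0,0]},
    {"travel": [-0.017,0,0],"turn": [0,0,0]},
  ],
)

```text
time: 9.6
position: [0.6253, 0.0666, 0.107]
tool_rot: [0.407, -3.115, 0.0]
ft_force: [-1.3, -0.5, 0.1]
grip_width: 0.003
grip_force: 0.3
```

Request:
step_arm(
  commands=[
    {"travel": [-0.001,0,0],"turn": [0,0,0]},
    {"travel": [-0.002,0,0],"turn": [0,0,0]},
    {"travel": [-0.003,0,0],"turn": [0,0,0]},
    {"travel": [-0.003,0,0],"turn": [0,0,0]},
  ],
)

```text
time: 10.0
position: [0.6281, 0.0673, 0.1072]
tool_rot: [-0.407, 3.115, 0.0]
ft_force: [0.2, -1.0, -0.4]
grip_width: 0.005
grip_force: 0.2
```

Request:
step_arm(
  commands=[
    {"travel": [-0.001,0,0],"turn": [0,0,0]},
    {"travel": [-0.002,0,0],"turn": [0,0,0]},
    {"travel": [-0.003,0,0],"turn": [0,0,0]},
    {"travel": [-0.003,0,0],"turn": [0,0,0]},
  ],
)

```text
time: 10.4
position: [0.6287, 0.0674, 0.1069]
tool_rot: [0.406, -3.11, 0.0]
ft_force: [-8.3, -1.8, 4.0]
grip_width: 0.004
grip_force: 4.1
```

Request:
step_arm(
  commands=[
    {"travel": [-0.001,0,0],"turn": [0,0,0]},
    {"travel": [-0.002,0,0],"turn": [0,0,0]},
    {"travel": [-0.003,0,0],"turn": [0,0,0]},
    {"travel": [-0.003,0,0],"turn": [0,0,0]},
  ],
)

```text
time: 10.8
position: [0.6291, 0.0675, 0.1068]
tool_rot: [0.404, -3.105, -0.0]
ft_force: [-14.4, -1.8, 8.0]
grip_width: 0.005
grip_force: 8.0
```

The lid is at its stop: position is blocked where predicted and force is rising. Now I'll back off and look.

Request:
step_arm(
  commands=[
    {"travel": [0.005,0,0],"turn": [0,0,0]},
    {"travel": [0.015,0,0],"turn": [0,0,0]},
    {"travel": [0.04,0,0],"turn": [0,0,0]},
    {"travel": [0.08,0,-0.005],"turn": [0,0,0]},
    {"travel": [0.12,0,-0.02],"turn": [0,0,0]},
  ],
)

```text
time: 11.3
position: [0.516, 0.0378, 0.126]
tool_rot: [0.407, -3.114, 0.001]
ft_force: [0.2, 0.1, 1.5]
grip_width: 0.005
grip_force: 0.0
```

Request:
step_arm(
  commands=[
    {"travel": [0.02,0,-0.04],"turn": [0,0,0]},
    {"travel": [0.03,0,-0.08],"turn": [0,0,0]},
    {"travel": [0.03,0,-0.1],"turn": [0,0,0]},
    {"travel": [0.03,0,-0.1],"turn": [0,0,0]},
    {"travel": [0.03,0,-0.1],"turn": [0,0,0]},
  ],
)

```text
time: 11.8
position: [0.4891, 0.0305, 0.2274]
tool_rot: [-0.407, 3.113, 0.001]
ft_force: [0.0, 0.8, -0.2]
grip_width: 0.005
grip_force: 0.0
```

```bash
python3 -c "
from h import *
im=ctrl.get_image('side')[:,:,::-1];cv2.imwrite('pics/side7.png',cv2.resize(im[170:345,255:435],None,fx=3.4,fy=3.4,interpolation=cv2.INTER_CUBIC))
def pr(n,l):
    m=ctrl.camera_model(n);c,s=np.cos(YAW),np.sin(YAW);X=np.array([O[0]+c*l[0]-s*l[1],O[1]+s*l[0]+c*l[1],l[2]])
    k=np.array(m['R'])@X+m['t'];return np.round([(m['fx']*k[0]/k[2]+m['cx']-255)*3.4,(m['fy']*k[1]/k[2]+m['cy']-170)*3.4])
for a in (1.5,1.7,1.9): print(a,[pr('side',(.055-.075*np.cos(a),y,.066+.075*np.sin(a))) for y in (-.061,.001)])
goto(-.09,-.0305,.2)"
```

```text
1.5 [array([522., 191.]), array([421., 150.])]
1.7 [array([541., 183.]), array([440., 143.])]
1.9 [array([558., 180.]), array([458., 141.])]
t 11.85 pos [0.4885 0.0304 0.2264] travel [ 0.0033 -0.0004  0.0264] turn [ 0. -0. -0.] F [0.4 0.5 0.1] g 0.004902248748087054
```

View pics/side7.png

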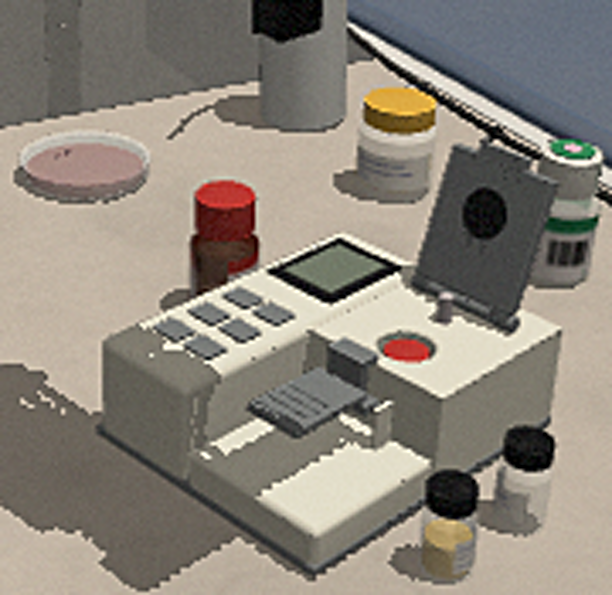

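The lid's top corners are at (556,180) and (456,143), against (558,180) and (458,141) predicted for 1.9 rad. It is fully open, and the vial and bystanders are undisturbed.

```bash
python3 -c "
from bench import ctrl
print(ctrl.close_job())"
```

```text
the job is handed in; nothing more can be done
None
```

The tab was pressed and let go, the lid sprang up and was pushed back to its stop (about 1.9 rad in the side view), the vial and bystanders look undisturbed, and the job was handed in at about 12 s with the arm clear.

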